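# Rescue the tea tin from between the canisters

### The job

Two slim steel tins have slipped down into the narrow gaps between the three green canisters. Take hold of the exposed top edge of the wider one, the tea tin, lift it straight up out of its gap, and set it down gently, standing upright, on the clear half of the wooden tea tray (the half without the cup). Leave the narrow tin where it is.

Things in the scene. Friction and masses are not known exactly. Their poses are not given: they have to be found in the camera images.
- tea_tin: The tin to rescue: a closed, plain brushed-steel box 66 mm wide (its x), 32 mm thick (its y) and 130 mm tall (its z, up), about 0.2 kg. Origin at the centre of its underside. It stands upright on the board of canister_row in one of the two gaps (either one), its 66 mm side running along the gap, so its top 42 mm stand free above the canister lids.
- narrow_tin: The other tin, to be left alone: same steel, same 130 mm height and 32 mm thickness (y), but only 34 mm wide (x). Origin at the centre of its underside. It stands the same way in the other gap.
- canister_row: Fixed row of 3 square green canisters on an 8 mm board. Origin on the counter under its centre; y along the row, z up. Each is 110 (x) by 120 mm (y), lid top at z = 88 mm; centres at y = -156, 0, +156 mm. Two gaps 36 mm wide, at y = -78 and +78 mm, are open at the top and both x ends; floor (board) at z = 8 mm. On each lid a strap handle of 8 mm bar at its middle, 68 mm along x, up to z = 110 mm.
- tray: Fixed wooden tea tray 270 (x) by 190 mm (y). Origin on the counter under its centre; z up. Floor at z = 8 mm; rim 8 mm thick, 18 mm high, leaving 254 x 174 mm inside. A loose white mug (72 mm across, 68 mm tall, with side handle) stands on the +x half, about 67 mm from the centre; the -x half, towards the robot, is clear, its middle at x = -63, y = 0 mm.
Things that resemble listed ones, but are neither listed nor needed, are in the scene too. What is shaped like the tea_tin but turquoise is not meant.

How it is judged:
On the way:
1. the tea tin has been lifted up out of the gap (its underside level with the canister lids) (z of tea_tin in the frame of canister_row above 0.085 m), for 0.1 s.
At the end, for the whole second after the job is handed in: The tea tin stands upright (within 7 degrees) at rest with its underside on the tray's floor (within 6 mm), its centre anywhere on the clear -x half inside the rim; the narrow tin is within 20 mm of where it stood, still upright (within 10 degrees) (x of tea_tin in the frame of tray between -0.127 and 0 m and y of tea_tin in the frame of tray between -0.087 and 0.087 m and z of tea_tin in the frame of tray between 0.003 and 0.014 m and angle between tea_tin's own z axis and vertical below 0.12 rad and linear speed of tea_tin below 0.02 m/s and distance of narrow_tin from where it was at the start of the episode below 0.02 m and angle between narrow_tin's own z axis and vertical below 0.17 rad); the robot touches nothing.
It fails at once if the tea tin is dropped (it falls free from more than about 2 cm) (contact force between tea_tin and the fingers below 0.05 N and linear speed of tea_tin above 0.6 m/s).
It fails at once if the narrow tin is pulled up or moved by more than 30 mm (distance of narrow_tin from where it was at the start of the episode above 0.03 m).
It also fails if it takes over 42 s, if anything falls off the work surface, if the arm or the gripper's body presses on something with over 40 N, if the wrist force passes 120 N, or if a joint passes its speed limit or range.

### The arm

A 6-joint arm with a two-finger parallel gripper is mounted at the origin on the work surface. World frame = base frame: x ahead of the robot, y to its left, z up, the work surface at z = 0. Lengths are in m, angles in rad, forces in N, time in s.
With the tool pointing down it reaches from about 0.3 to 0.775 m from the base axis. Payload 14.6 kg.
Tool frame: the origin (TCP) lies between the finger pads; the fingertips stand 8 mm ahead of it and the grasp point (between the pads) lies 11 mm behind it; x points along the fingers, y is the direction in which the jaws open and shut, and the axes are right-handed (so a half turn about x gives the same grasp; the last joint's range is limited). The gripper opens to 94 mm and grips with 3 to 60 N. Pads are 16 mm wide; open, the fingers measure 119 mm over their backs; the gripper's body (75 mm by 177 mm) begins 78 mm behind the grasp point.
Start: joints at [1.09, 0.3, 1.521, -0, 1.321, -0.067], TCP at [0.221, 0.504, 0.213] pointing down, gripper open.
Joint ranges: [-3.03, 3.03], [-0.79, 2.21], [0.23, 2.52], [-1.04, 4.18], [0, 3.07], [-2.55, 2.55]. Speed limits (rad/s): [2.22, 2.22, 2.57, 3.14, 3.14, 3.14].

### API

Orientations are given as [roll, pitch, yaw] about the fixed x, y, z axes, in that order (R = Rz(yaw) Ry(pitch) Rx(roll)).
In Python, from station import ctrl gives the robot as it stands.
- The arm moves only by the shell command python3 -m creep 'ROWS' [FORCE]. ROWS is a JSON object of lists of equal length, an entry for each row: "hand": the closure, from -1 (fully open) to 1 (shut); "slide": the shift along the tool's x, y, z in m, a list of three; "spin": the turn about the tool's x in degrees. A call has 1 to 12 rows; each row is the pose to reach, as a shift and turn from the pose commanded when the call began, along the tool's axes at that moment; what a row does not reach only later rows make up. A row lasts 1/12 s, in which the tool goes at most 41.7 mm and 7.16 degrees, less where a joint would pass 70% of its speed; a pose out of reach is approached as far as the arm can. A call with a gripper value outside its range is refused whole. The fingers move at their own pace and stop on an object; FORCE is the grip in N (left out, the last holds). Time passes only in rows, so rows that repeat a pose let the fingers close. It gives the time, the measured TCP pose, the force and the opening at its end, in the units of the state.
- ctrl.get_obs(): the state, without advancing time (a new reading comes with each control period).
- ctrl.camera(name): name is "scene" or "side" or "wrist"; returns the picture (384x512x3 uint8, red, green, blue); there is no depth.
- ctrl.calibration(name): a dict with "K" (3x3 intrinsics, pixels), "R" (3x3) and "t" (3): a world point X has camera coordinates R X + t. Camera axes: x right, y down, z forward; pixel columns grow to the right and rows downward; lengths in m; the calibration is good to about 2 mm. A picture is of the moment at which its call begins: read the wrist's pose just before it. calibration takes no time and is no camera call; for the wrist camera it gives the pose at the moment of the call.
- ctrl.hand_in(): hands the job in, once; it reports no verdict.
The state is a dict: "time_s": time; "qpos": joint angles; "joint_vel": joint speeds; "tau": joint torques, N m; "ee_pos": TCP position; "eef_rot": TCP orientation; "force": force on the tool from outside, world axes, zero at the start; "moment": the same for the moment, N m; "grip_width": finger opening in m.
Only numpy, scipy, OpenCV 4.12 (cv2) and the standard library are available. Lean on these libraries where they do the work, as an engineer would, in place of code of your own. Each camera call takes 0.05 s, during which the arm holds its last target.

## Working session

There is one attempt and no reset: what is moved stays moved. The work goes in short steps, Python scripts to look and compute and a shell command to move; the robot and the scene stay as the last step left them, time stands still between calls to the robot, and variables do not carry over. Pictures are saved under pics/ and viewed, and the job is handed in when it is done.

```bash
mkdir -p pics; ls; python3 - <<'E'
from station import ctrl
import cv2,numpy as np
print({k:np.round(v,3) for k,v in ctrl.get_obs().items()})
for n in("scene","side","wrist"):
    c=ctrl.calibration(n);print(n,np.round(c["K"],1).tolist(),np.round(c["R"],3).tolist(),np.round(c["t"],3))
    im=ctrl.camera(n);cv2.imwrite(f"pics/a_{n}.png",im[:,:,::-1])
E
```

```text
pics
{'time_s': np.float64(0.0), 'qpos': array([ 1.09 ,  0.3  ,  1.522, -0.   ,  1.321, -0.067]), 'joint_vel': array([ 0.   ,  0.   ,  0.002, -0.001,  0.002,  0.001]), 'tau': array([ 1.0000e-03, -5.3181e+01, -3.5274e+01,  7.1000e-02,  2.4000e-02,
       -0.0000e+00]), 'ee_pos': array([0.221, 0.503, 0.213]), 'eef_rot': array([-1.613,  1.57 , -2.027]), 'force': array([-0.261, -0.294, -0.058]), 'moment': array([0.015, 0.006, 0.038]), 'grip_width': np.float64(0.094)}
scene [[391.0, 0.0, 258.9], [0.0, 391.0, 192.8], [0.0, 0.0, 1.0]] [[-0.179, 0.984, -0.006], [0.659, 0.115, -0.743], [-0.731, -0.137, -0.669]] [ 0.098 -0.334  1.495]
side [[396.2, 0.0, 254.1], [0.0, 396.2, 193.0], [0.0, 0.0, 1.0]] [[0.769, -0.639, -0.0], [-0.433, -0.52, -0.736], [0.47, 0.566, -0.677]] [-0.432  0.294  0.751]
wrist [[307.7, 0.0, 253.6], [0.0, 307.7, 190.2], [0.0, 0.0, 1.0]] [[0.402, 0.916, -0.0], [0.88, -0.387, 0.277], [0.253, -0.111, -0.961]] [-0.549 -0.028  0.392]
```

View pics/a_scene.png

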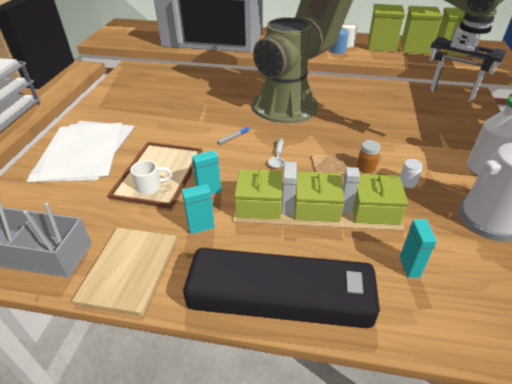

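View pics/a_side.png

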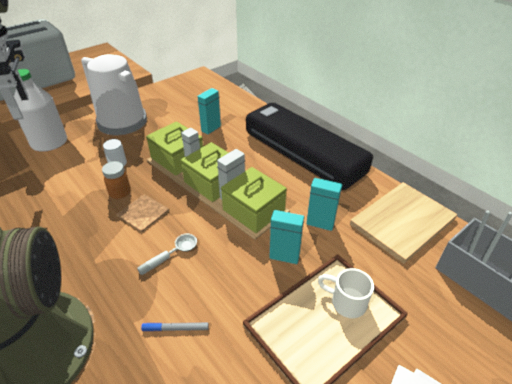

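View pics/a_wrist.png

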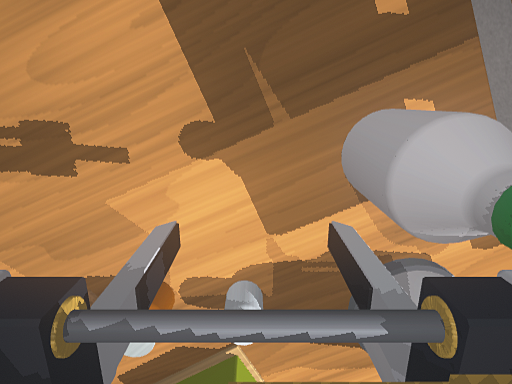

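The scene view shows the tins at about (290,170) and (352,178). In the side view the one at (231,160) has the wider top, so the tea tin is in the gap nearer the tray. I'll zoom in to get the corners.

```bash
python3 - <<'E'
import cv2
a=cv2.imread("pics/a_side.png")[115:245,135:300];cv2.imwrite("pics/z_side.png",cv2.resize(a,None,fx=4.5,fy=4.5,interpolation=cv2.INTER_CUBIC))
a=cv2.imread("pics/a_scene.png")[150:235,225:415];cv2.imwrite("pics/z_scene.png",cv2.resize(a,None,fx=4,fy=4,interpolation=cv2.INTER_CUBIC))
E
```

```text
(no output)
```

View pics/z_side.png

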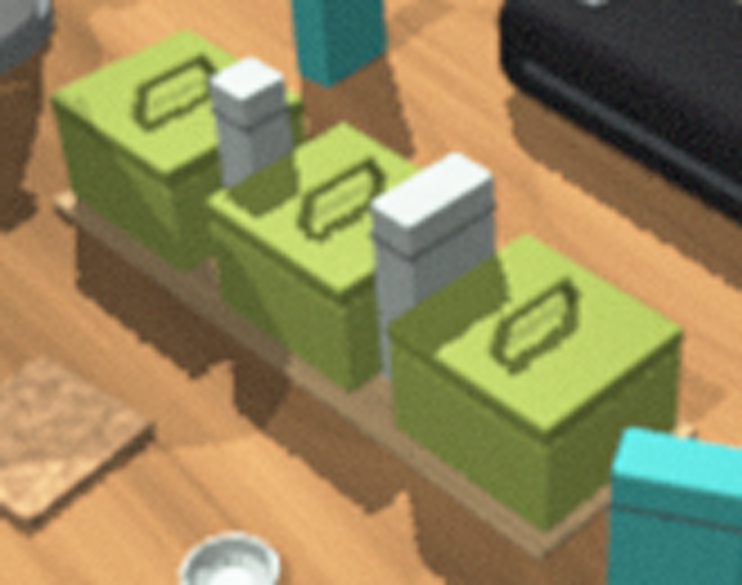

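View pics/z_scene.png

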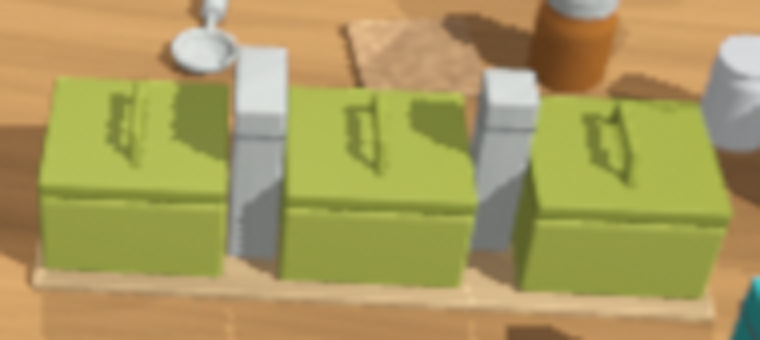

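```bash
cat > h.py <<'E'
import numpy as np
from station import ctrl
def cast(n,px,z,C=None):
    c=C or ctrl.calibration(n);R,t,K=[np.array(c[k],float) for k in("R","t","K")]
    o=-R.T@t; out=[]
    for u,v in px:
        d=R.T@np.linalg.solve(K,[u,v,1]); out.append(o+d*(z-o[2])/d[2])
    return np.array(out)
E
python3 - <<'E'
from h import *
np.set_printoptions(precision=4,suppress=True)
s=lambda P:[(135+x/4.5,115+y/4.5) for x,y in P]
c=lambda P:[(225+x/4,150+y/4) for x,y in P]
def show(l,n,P,z):
    q=cast(n,P,z)[:,:2];e=np.roll(q,-1,0)-q
    print(l,n,q.tolist(),"mean",q.mean(0),"len",np.linalg.norm(e,axis=1),"ang",np.degrees(np.arctan2(e[:,1],e[:,0])))
show("tea","side",s([(373,205),(457,155),(493,182),(413,232)]),.138)
show("tea","scene",c([(240,48),(287,48),(285,113),(235,112)]),.138)
show("narrow","side",s([(212,80),(253,58),(283,76),(245,102)]),.138)
show("lid1","side",s([(390,330),(527,236),(681,330),(545,435)]),.088)
show("lid3","side",s([(53,98),(187,30),(300,103),(170,180)]),.088)
show("lid1","scene",c([(57,80),(228,85),(228,198),(42,190)]),.088)
show("lid2","scene",c([(290,88),(465,93),(473,205),(283,200)]),.088)
show("lid3","scene",c([(545,98),(705,100),(728,216),(530,214)]),.088)
show("tray","scene",[(112,196),(157,143),(202,152),(165,207)],.018)
print(cast("side",[(246,322),(338,260),(406,316)],.018))
E
python3 - <<'E'
import cv2,numpy as np
cv2.imwrite("pics/tr.png",np.vstack([cv2.resize(cv2.imread("pics/a_scene.png")[130:220,100:260],None,fx=3.2,fy=3.2),cv2.resize(cv2.imread("pics/a_side.png")[250:384,230:422],(512,300))]))
E
```

```text
tea side [[0.5208321173516898, 0.08688110458568055], [0.5828053444328934, 0.09355992697370219], [0.5827232091994422, 0.06167832807159057], [0.523465731669104, 0.054823556722808364]] mean [0.5525 0.0742] len [0.0623 0.0319 0.0597 0.0322] ang [   6.151   -90.1476 -173.4015   94.6965]
tea scene [[0.5300702162844082, 0.0659568634395578], [0.5249051860035141, 0.09573085761367135], [0.5900758757555709, 0.10155178324445353], [0.5943773383444821, 0.07127647175825237]] mean [0.5599 0.0836] len [0.0302 0.0654 0.0306 0.0645] ang [  99.8414    5.104   -81.9136 -175.2712]
narrow side [[0.5181160280789084, 0.2427712243618655], [0.5491444448223739, 0.2469352414980196], [0.5522244279141374, 0.21976170933340122], [0.5206851775757163, 0.21159058862496638]] mean [0.535  0.2303] len [0.0313 0.0273 0.0326 0.0313] ang [   7.6434  -83.5334 -165.4753   94.7103]
lid1 side [[0.49945989962574133, 0.047179025575340705], [0.6065586775315702, 0.06189895349446184], [0.6190329894606195, -0.052321663390019924], [0.5125051043362232, -0.06627961315310427]] mean [ 0.5594 -0.0024] len [0.1081 0.1149 0.1074 0.1142] ang [
[... 835 characters left out ...]
74 0.1113] ang [  97.2551    3.9378  -82.2938 -176.1432]
lid3 scene [[0.4845522422831028, 0.2673042739785746], [0.4684447072246283, 0.3721570586644357], [0.5815113029073853, 0.3762551436618048], [0.6006084319991285, 0.25681263299360935]] mean [0.5338 0.3181] len [0.1061 0.1131 0.121  0.1165] ang [ 98.7335   2.0758 -80.9161 174.8344]
tray scene [[0.6109184052602882, -0.4053888229611663], [0.3443850987352739, -0.376551415872901], [0.3673762447944664, -0.21660472404227224], [0.6274015861526313, -0.24361070371559188]] mean [ 0.4875 -0.3105] len [0.2681 0.1616 0.2614 0.1626] ang [173.8249  81.8202  -5.9294 -95.8177]
[[ 0.3482 -0.2321  0.018 ]
 [ 0.6002 -0.2458  0.018 ]
 [ 0.5987 -0.4237  0.018 ]]
```

View pics/tr.png

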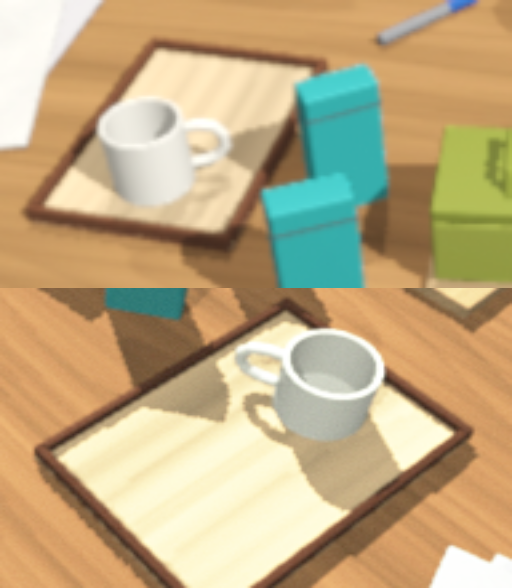

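The two views agree to about 1 cm. The tea tin is near (0.556, 0.079) with yaw about 6.5°, and the tray centre is near (0.48, -0.32). Next I'll go above the tin and refine with the wrist camera.

```bash
cat >> h.py <<'E'
from scipy.spatial.transform import Rotation as Ro
def plan(target,yawx):
    """target TCP xyz; yawx: world direction (deg) wanted for jaw axis, mod 180"""
    o=ctrl.get_obs();R=Ro.from_euler("xyz",o["eef_rot"]).as_matrix()
    p=np.array(o["ee_pos"]);j=np.degrees(np.arctan2(R[1,1],R[0,1]))
    d=(yawx-j+90)%180-90   # world-z turn; tool x is down => spin=-d
    print("t",o["time_s"],"p",np.round(p,4),"toolx",np.round(R[:,0],3),"jaw",round(j,2),"slide",np.round(R.T@(np.array(target)-p),4),"spin",round(-d,2),"q6",round(o["qpos"][5],2),"F",np.round(o["force"],1),"w",round(o["grip_width"],4))
E
python3 -c "
from h import *
plan([.556,.079,.28],96.5)"
```

```text
t 0.15 p [0.221  0.5034 0.213 ] toolx [-0.    -0.001 -1.   ] jaw 66.29 slide [-0.0668 -0.254   0.4773] spin -30.21 q6 -0.07 F [-0.4  0.  -0.6] w 0.0942
```

```bash
python3 -m creep '{"hand":[-1,-1,-1,-1,-1,-1,-1,-1,-1,-1,-1,-1],"slide":[[-0.03,0,0],[-0.067,-0.01,0.02],[-0.067,-0.03,0.055],[-0.067,-0.045,0.09],[-0.067,-0.062,0.125],[-0.067,-0.08,0.16],[-0.067,-0.097,0.195],[-0.067,-0.115,0.23],[-0.067,-0.135,0.265],[-0.067,-0.152,0.3],[-0.067,-0.17,0.335],[-0.067,-0.18,0.35]],"spin":[0,-2,-5,-8,-11,-14,-17,-20,-23,-26,-29,-30]}' 30
python3 - <<'E'
from h import *
import cv2
plan([.556,.079,.28],96.5)
c=ctrl.calibration("wrist");im=ctrl.camera("wrist");cv2.imwrite("pics/b.png",im[:,:,::-1])
import pickle;pickle.dump(c,open("b.pkl","wb"))
E
```

```text
time_s: 1.15
ee_pos: [0.4712, 0.1949, 0.2801]
eef_rot: [-2.079, 1.57, -1.969]
force: [-0.7, 0.3, -0.9]
grip_width: 0.0941
t 1.15 p [0.4712 0.1949 0.2801] toolx [-0.    -0.001 -1.   ] jaw 96.34 slide [ 1.000e-04 -1.246e-01  7.150e-02] spin -0.16 q6 -1.36 F [-0.7  0.3 -0.9] w 0.0941
```

View pics/b.png

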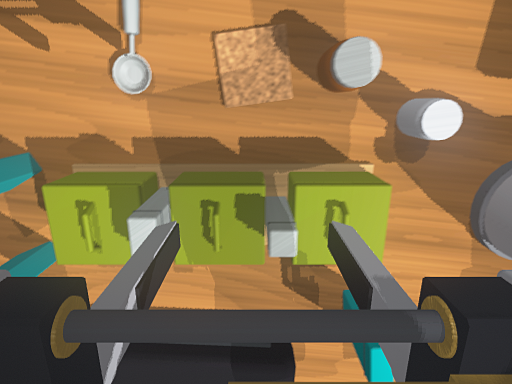

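The tea tin's top is at about (147,230), partly behind a finger. I'll slide along the row to centre it in view.

```bash
python3 -m creep '{"hand":[-1,-1,-1,-1,-1],"slide":[[0,-0.035,0],[0,-0.07,0],[0,-0.1,0],[0,-0.12,0],[0,-0.12,0]],"spin":[0,0,0,0,0]}'
python3 - <<'E'
from h import *
import cv2
plan([.556,.079,.28],96.5)
c=ctrl.calibration("wrist");im=ctrl.camera("wrist");cv2.imwrite("pics/c.png",im[:,:,::-1])
import pickle;pickle.dump(c,open("c.pkl","wb"))
cv2.imwrite("pics/c_z.png",cv2.resize(im[150:290,140:360,::-1],None,fx=3.6,fy=3.6,interpolation=cv2.INTER_CUBIC))
E
```

```text
time_s: 1.62
ee_pos: [0.4824, 0.0763, 0.2803]
eef_rot: [-2.155, 1.57, -2.049]
force: [0.6, -0.0, 0.7]
grip_width: 0.0943
t 1.6167 p [0.4824 0.0763 0.2803] toolx [-0. -0. -1.] jaw 96.11 slide [ 0.0003 -0.0052  0.0734] spin -0.39 q6 -1.6 F [ 0.6 -0.   0.7] w 0.0943
```

View pics/c_z.png

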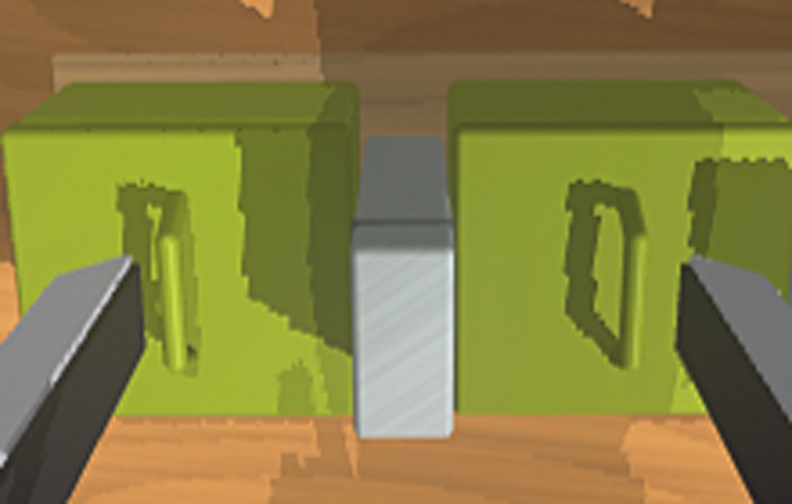

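```bash
python3 - <<'E'
from h import *
import pickle
np.set_printoptions(precision=4,suppress=True)
C=pickle.load(open("c.pkl","rb"))
f=lambda P:[(140+(x+.5)/3.6-.5,150+(y+.5)/3.6-.5) for x,y in P]
q=cast("wrist",f([(356,248),(451,248),(452,437),(356,437)]),.138,C)[:,:2];e=np.roll(q,-1,0)-q
print(q,q.mean(0),np.linalg.norm(e,axis=1),np.degrees(np.arctan2(e[:,1],e[:,0])))
m=q.mean(0); plan([m[0],m[1],.28],97)
E
```

```text
[[0.5245 0.064 ]
 [0.5215 0.0926]
 [0.5855 0.1004]
 [0.5887 0.07  ]] [0.5551 0.0817] [0.0288 0.0645 0.0306 0.0645] [  96.0901    6.9739  -83.9173 -174.6714]
t 1.6667 p [0.4823 0.0778 0.2804] toolx [-0.  0. -1.] jaw 96.14 slide [ 0.0004 -0.0039  0.0727] spin -0.86 q6 -1.59 F [ 0.2 -0.7 -0.1] w 0.0945
```

```bash
python3 -m creep '{"hand":[-1,-1,-1,-1,-1,-1,-1,-1,-1,-1],"slide":[[0,-0.001,0.03],[0,-0.003,0.06],[0,-0.003,0.073],[0,-0.003,0.073],[0.03,-0.003,0.073],[0.065,-0.003,0.073],[0.1,-0.003,0.073],[0.13,-0.003,0.073],[0.15,-0.003,0.073],[0.15,-0.003,0.073]],"spin":[0,0,0,0,0,0,0,0,0,0]}'
python3 - <<'E'
from h import *
import cv2
plan([.555,.0815,.107],96.3)
for n in("side","wrist"):
    im=ctrl.camera(n)
    if n=="side": im=cv2.resize(im[95:245,115:305],None,fx=4,fy=4)
    cv2.imwrite(f"pics/d_{n}.png",im[:,:,::-1])
E
```

```text
time_s: 2.5
ee_pos: [0.5526, 0.0847, 0.1265]
eef_rot: [3.096, 1.564, -3.076]
force: [-0.8, -0.9, 0.3]
grip_width: 0.0939
t 2.5 p [0.5526 0.0847 0.1265] toolx [-0.007 -0.    -1.   ] jaw 96.33 slide [ 0.0195 -0.0034  0.0022] spin 0.03 q6 -1.59 F [-0.8 -0.9  0.3] w 0.0939
```

View pics/d_side.png

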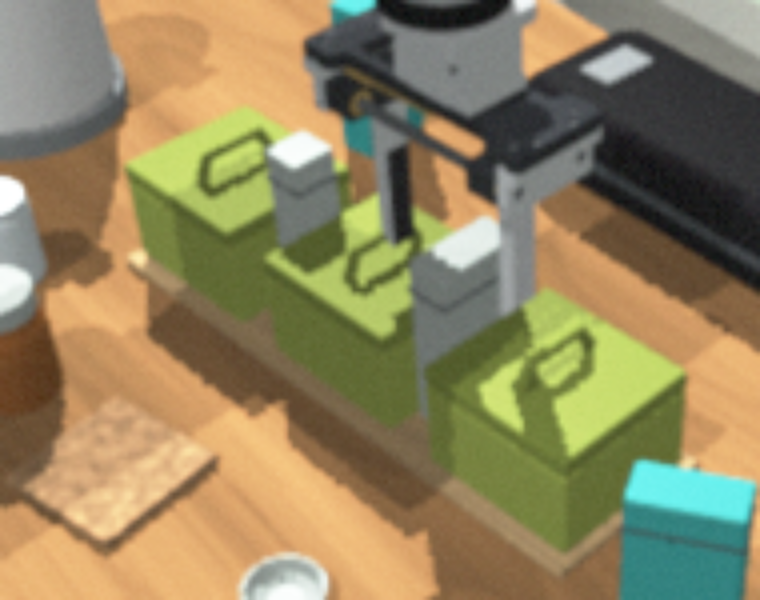

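View pics/d_wrist.png

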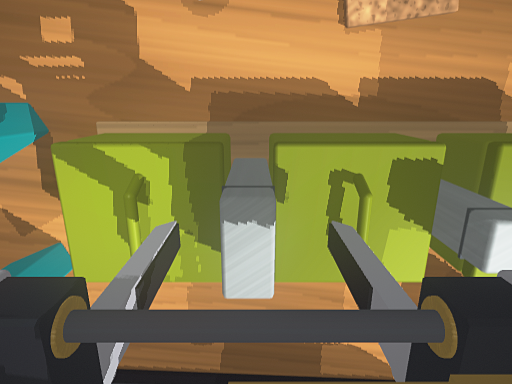

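The fingers straddle the tin at columns 222–275. The jaw centre, at about 254, is roughly 3 mm too far toward +y, which matches the computed shift.

```bash
python3 -m creep '{"hand":[-1,-1,-1,0,0.2,0.2],"slide":[[0,-0.003,0.002],[0.01,-0.003,0.002],[0.019,-0.003,0.002],[0.019,-0.003,0.002],[0.019,-0.003,0.002],[0.019,-0.003,0.002]],"spin":[0,0,0,0,0,0]}' 12
python3 - <<'E'
from h import *
import cv2
plan([.555,.0815,.107],96.3)
im=ctrl.camera("wrist");cv2.imwrite("pics/e.png",im[:,:,::-1])
E
```

```text
time_s: 3.1
ee_pos: [0.5576, 0.081, 0.1116]
eef_rot: [1.679, 1.571, 1.788]
force: [0.8, 0.3, 0.1]
grip_width: 0.0775
t 3.1 p [0.5576 0.081  0.1116] toolx [-0.  0. -1.] jaw 96.29 slide [ 0.0046  0.0008 -0.0026] spin -0.01 q6 -1.6 F [0.8 0.3 0.1] w 0.0775
```

View pics/e.png

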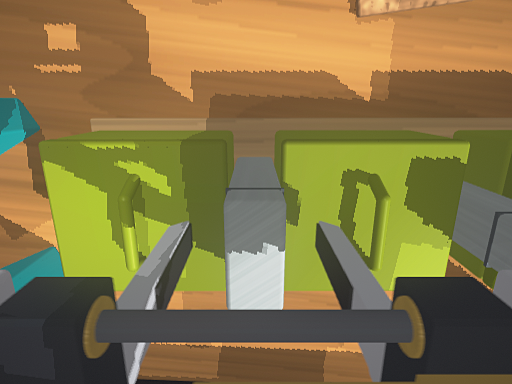

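It is now centred at column 255. I'll close.

```bash
python3 -m creep '{"hand":[0.2,0.5,0.7,0.8,0.9,1,1,1,1,1],"slide":[[0.004,0,-0.001],[0.004,0,-0.001],[0.004,0,-0.001],[0.004,0,-0.001],[0.004,0,-0.001],[0.004,0,-0.001],[0.004,0,-0.001],[0.004,0,-0.001],[0.004,0,-0.001],[0.004,0,-0.001]],"spin":[0,0,0,0,0,0,0,0,0,0]}' 12
python3 -c "
from h import *
plan([.555,.0815,.107],96.3)"
```

```text
time_s: 3.98
ee_pos: [0.5566, 0.0809, 0.1075]
eef_rot: [0.111, 1.571, 0.221]
force: [0.6, 0.5, 0.6]
grip_width: 0.032
t 3.9833 p [0.5566 0.0809 0.1075] toolx [ 0.  0. -1.] jaw 96.29 slide [ 0.0005  0.0007 -0.0016] spin -0.01 q6 -1.6 F [0.6 0.5 0.6] w 0.032
```

The opening is 32 mm, so it has the tin. I'll raise the grip force and lift slowly.

```bash
python3 -m creep '{"hand":[1,1,1,1,1,1,1,1,1,1,1,1],"slide":[[0,0,0],[0,0,0],[-0.005,0,0],[-0.015,0,0],[-0.03,0,0],[-0.045,0,0],[-0.06,0,0],[-0.075,0,0],[-0.09,0,0],[-0.105,0,0],[-0.12,0,0],[-0.12,0,0]],"spin":[0,0,0,0,0,0,0,0,0,0,0,0]}' 30
python3 - <<'E'
from h import *
import cv2
plan([.418,-.314,.28],96.3)
im=ctrl.camera("side");cv2.imwrite("pics/f.png",im[:,:,::-1])
im=ctrl.camera("wrist");cv2.imwrite("pics/f_w.png",im[:,:,::-1])
E
```

```text
time_s: 4.98
ee_pos: [0.5575, 0.081, 0.2311]
eef_rot: [-0.042, 1.566, 0.068]
force: [-0.5, -0.1, -0.7]
grip_width: 0.0317
t 4.9833 p [0.5575 0.081  0.2311] toolx [ 0.005  0.    -1.   ] jaw 96.29 slide [-0.0497 -0.3773 -0.1817] spin -0.01 q6 -1.6 F [-0.5 -0.1 -0.7] w 0.0317
```

View pics/f.png

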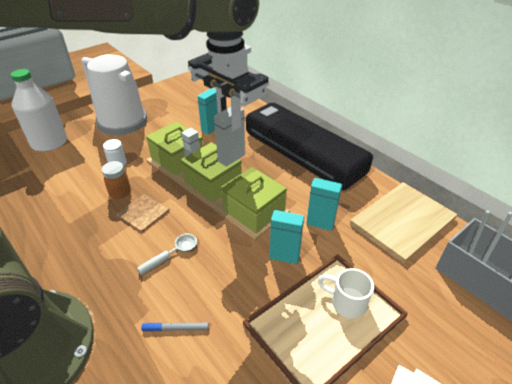

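View pics/f_w.png

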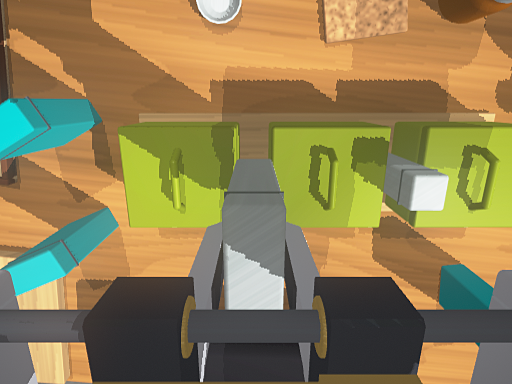

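It is held upright in the jaws with its underside at about 0.13 m, and the narrow tin is still in place. I'll refine the tray and plan the carry.

```bash
python3 - <<'E'
from h import *
np.set_printoptions(precision=4,suppress=True)
a=cast("scene",[(100+(x+.5)/3.2-.5,130+(y+.5)/3.2-.5) for x,y in[(28,212),(152,40),(327,62),(232,245)]],.018)[:,:2]
b=cast("side",[(230+(x+.5)/2.667-.5,250+(y+.5)/2.239-.5) for x,y in[(37,164),(288,12),(472,144)]],.018)[:,:2]
print(a,a.mean(0));print(b,(b[0]+b[2])/2)
c=(a.mean(0)+(b[0]+b[2])/2)/2; d=(b[1]-b[0]);d/=np.linalg.norm(d); print(c,d,c-.063*d)
t=c-.063*d
plan([t[0],t[1],.30],76)
E
```

```text
[[ 0.6123 -0.4155]
 [ 0.3453 -0.4104]
 [ 0.3519 -0.2217]
 [ 0.6211 -0.2255]] [ 0.4827 -0.3183]
[[ 0.3433 -0.2307]
 [ 0.6101 -0.2361]
 [ 0.6033 -0.422 ]] [ 0.4733 -0.3263]
[ 0.478  -0.3223] [ 0.9998 -0.0204] [ 0.415 -0.321]
t 5.0833 p [0.5566 0.0809 0.2277] toolx [ 0.001  0.    -1.   ] jaw 96.29 slide [-0.0724 -0.384  -0.1847] spin 20.29 q6 -1.6 F [ 0.6 -0.3 -2.1] w 0.0317
```

```bash
python3 -m creep '{"hand":[1,1,1,1,1,1,1,1,1,1,1,1],"slide":[[-0.02,0,0],[-0.045,0,0],[-0.065,-0.005,-0.002],[-0.072,-0.02,-0.01],[-0.072,-0.045,-0.022],[-0.072,-0.073,-0.035],[-0.072,-0.1,-0.048],[-0.072,-0.127,-0.061],[-0.072,-0.155,-0.074],[-0.072,-0.182,-0.087],[-0.072,-0.208,-0.1],[-0.072,-0.235,-0.113]],"spin":[0,0,0,1,3,5,7,9,11,13,14,15]}'
python3 -c "
from h import *
plan([.415,-.321,.30],76)"
```

```text
time_s: 6.08
ee_pos: [0.469, -0.1662, 0.2984]
eef_rot: [2.88, 1.569, 2.727]
force: [0.9, 0.4, -0.4]
grip_width: 0.032
t 6.0833 p [ 0.469  -0.1662  0.2984] toolx [-0.001  0.001 -1.   ] jaw 81.24 slide [-0.0016 -0.1613 -0.0298] spin 5.24 q6 -1.83 F [ 0.9  0.4 -0.4] w 0.032
```

```bash
python3 -m creep '{"hand":[1,1,1,1,1,1,1,1,1,1],"slide":[[0,-0.027,-0.005],[0,-0.053,-0.01],[0,-0.08,-0.015],[0,-0.107,-0.02],[0,-0.13,-0.024],[0,-0.15,-0.028],[0,-0.161,-0.03],[0,-0.161,-0.03],[0,-0.161,-0.03],[0,-0.161,-0.03]],"spin":[1,2,3,4,5,5,5,5,5,5]}'
python3 - <<'E'
from h import *
import cv2
plan([.415,-.321,.125],76)
im=ctrl.camera("side");cv2.imwrite("pics/g.png",im[:,:,::-1])
im=ctrl.camera("wrist");cv2.imwrite("pics/g_w.png",im[:,:,::-1])
E
```

```text
time_s: 6.92
ee_pos: [0.4163, -0.3188, 0.2992]
eef_rot: [2.254, 1.57, 2.016]
force: [0.4, 0.3, -1.7]
grip_width: 0.0319
t 6.9167 p [ 0.4163 -0.3188  0.2992] toolx [-0.     0.001 -1.   ] jaw 76.33 slide [ 0.1742 -0.0025 -0.0007] spin 0.33 q6 -2.06 F [ 0.4  0.3 -1.7] w 0.0319
```

View pics/g.png

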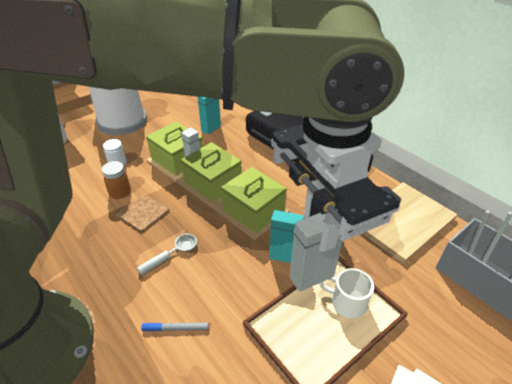

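View pics/g_w.png

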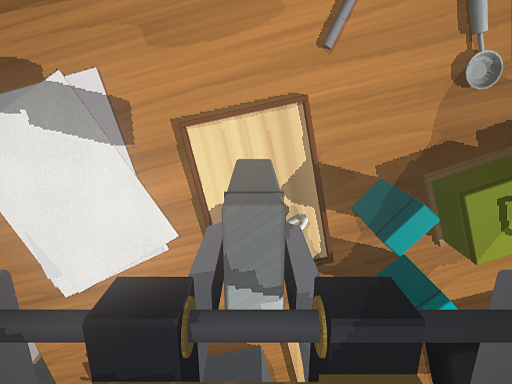

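```bash
python3 - <<'E'
from h import *
np.set_printoptions(precision=4,suppress=True)
print(cast("side",[(319,281),(322,292)],.045)); print(cast("scene",[(172,176)],.04))
print(cast("wrist",[(172,120),(304,94),(329,260)],.018)); print(cast("wrist",[(297,222)],.045))
E
```

```text
[[ 0.5109 -0.2684  0.045 ]
 [ 0.4964 -0.2902  0.045 ]]
[[ 0.5232 -0.2574  0.04  ]]
[[ 0.3339 -0.4198  0.018 ]
 [ 0.3436 -0.2286  0.018 ]
 [ 0.6086 -0.2386  0.018 ]]
[[ 0.5191 -0.2778  0.045 ]]
```

The mug handle is at x ≥ 0.495, clear of the tin's footprint (x up to about 0.45). I'll descend.

```bash
python3 -m creep '{"hand":[1,1,1,1,1,1,1,1,1,1,1,1],"slide":[[0.01,-0.004,-0.004],[0.03,-0.004,-0.004],[0.055,-0.004,-0.004],[0.08,-0.004,-0.004],[0.105,-0.004,-0.004],[0.13,-0.004,-0.004],[0.15,-0.004,-0.004],[0.165,-0.004,-0.004],[0.175,-0.004,-0.004],[0.18,-0.004,-0.004],[0.183,-0.004,-0.004],[0.183,-0.004,-0.004]],"spin":[0,0,0,0,0,0,0,0,0,0,0,0]}'
python3 - <<'E'
from h import *
import cv2
plan([.412,-.323,.1075],76)
im=ctrl.camera("side");cv2.imwrite("pics/i.png",cv2.resize(im[200:384,200:450],None,fx=3,fy=3)[:,:,::-1])
E
```

```text
time_s: 8.02
ee_pos: [0.4112, -0.3226, 0.1165]
eef_rot: [-0.586, 1.571, -0.825]
force: [-0.4, 0.2, -1.9]
grip_width: 0.0321
t 8.0167 p [ 0.4112 -0.3226  0.1165] toolx [ 0. -0. -1.] jaw 76.3 slide [ 0.009  -0.0002  0.0009] spin 0.3 q6 -2.07 F [-0.4  0.2 -1.9] w 0.0321
```

View pics/i.png

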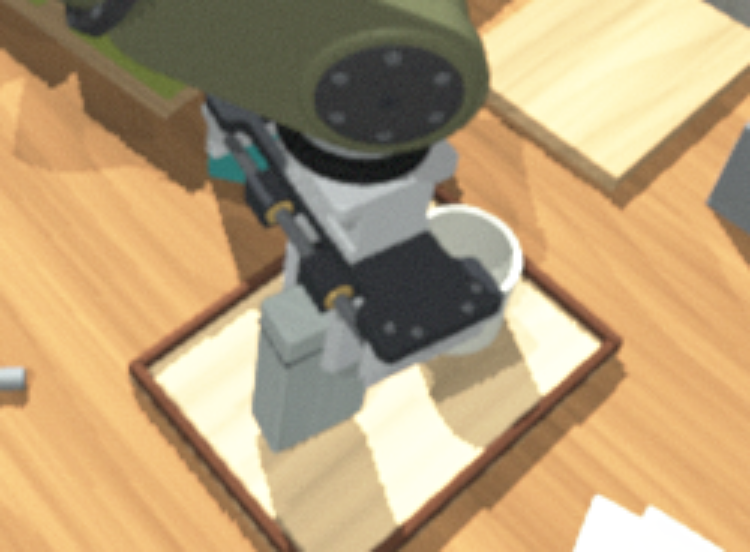

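```bash
python3 -m creep '{"hand":[1,1,1,1,1,1,1],"slide":[[0.002,0,0],[0.004,0,0],[0.006,0,0],[0.007,0,0],[0.008,0,0],[0.008,0,0],[0.008,0,0]],"spin":[0,0,0,0,0,0,0]}'
```

```text
time_s: 8.65
ee_pos: [0.4112, -0.3226, 0.1084]
eef_rot: [-2.919, 1.571, 3.125]
force: [0.1, 0.0, -1.1]
grip_width: 0.032
```

```bash
python3 -m creep '{"hand":[1,1,1,1],"slide":[[0.0005,0,0],[0.001,0,0],[0.001,0,0],[0.001,0,0]],"spin":[0,0,0,0]}'
```

```text
time_s: 8.98
ee_pos: [0.4112, -0.3226, 0.1075]
eef_rot: [-0.409, 1.571, -0.648]
force: [-0.6, -0.6, -1.7]
grip_width: 0.0318
```

No contact yet, because the force is still just the tin's weight. I'll lower it in small steps.

```bash
python3 -m creep '{"hand":[1,1,1,1],"slide":[[0.0005,0,0],[0.001,0,0],[0.001,0,0],[0.001,0,0]],"spin":[0,0,0,0]}'
```

```text
time_s: 9.32
ee_pos: [0.4113, -0.3227, 0.1075]
eef_rot: [-0.417, 1.57, -0.657]
force: [-4.5, 3.8, 11.0]
grip_width: 0.0317
```

```bash
python3 -c "
from h import *
plan([.412,-.323,.1065],76)"
```

```text
t 9.3167 p [ 0.4113 -0.3227  0.1075] toolx [ 0.001 -0.    -1.   ] jaw 76.29 slide [ 0.001  -0.0001  0.0008] spin 0.29 q6 -2.07 F [-4.5  3.8 11. ] w 0.0317
```

Contact at 11 N upward. I'll ease the grip, then open slowly.

```bash
python3 -m creep '{"hand":[1,1,1,0.6,0.3,0,0,0],"slide":[[-0.0005,0,0],[-0.0005,0,0],[-0.0005,0,0],[-0.0005,0,0],[-0.0005,0,0],[-0.0005,0,0],[-0.0005,0,0],[-0.0005,0,0]],"spin":[0,0,0,0,0,0,0,0]}' 5
python3 - <<'E'
from h import *
import cv2
plan([.412,-.323,.1075],76)
im=ctrl.camera("wrist");cv2.imwrite("pics/k.png",im[:,:,::-1])
E
```

```text
time_s: 9.98
ee_pos: [0.4111, -0.3226, 0.1068]
eef_rot: [2.849, 1.571, 2.61]
force: [-0.4, 0.5, -0.8]
grip_width: 0.0464
t 9.9833 p [ 0.4111 -0.3226  0.1068] toolx [-0.  0. -1.] jaw 76.29 slide [-0.0007 -0.0002  0.0009] spin 0.29 q6 -2.07 F [-0.4  0.5 -0.8] w 0.0464
```

View pics/k.png

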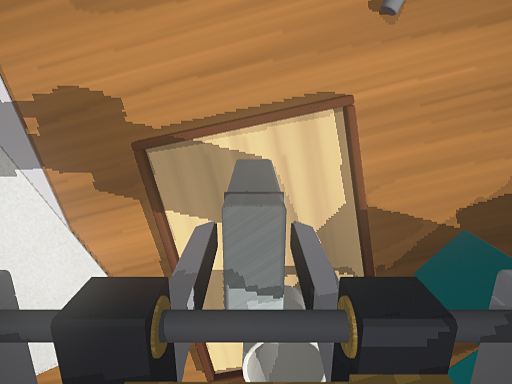

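Both fingers are clear of the tin at columns 223–286 and it stands upright. I'll retreat straight up.

```bash
python3 -m creep '{"hand":[-0.2,-0.2,-0.2,-0.2,-0.2,-0.2,-0.2,-0.2,-0.2,-0.2,-0.2,-0.2],"slide":[[0,0,0],[0,0,0],[-0.005,0,0],[-0.015,0,0],[-0.03,0,0],[-0.05,0,0],[-0.075,0,0],[-0.1,0,0],[-0.13,0,0],[-0.16,0,0],[-0.18,0,0],[-0.18,0,0]],"spin":[0,0,0,0,0,0,0,0,0,0,0,0]}'
python3 - <<'E'
from h import *
import cv2
plan([.412,-.323,.1075],76)
for n in("side","wrist","scene"):
    im=ctrl.camera(n);cv2.imwrite(f"pics/l_{n}.png",im[:,:,::-1])
E
```

```text
time_s: 11.03
ee_pos: [0.4119, -0.3232, 0.2925]
eef_rot: [-0.504, 1.563, -0.743]
force: [-0.3, 0.3, 1.3]
grip_width: 0.0563
t 11.0333 p [ 0.4119 -0.3232  0.2925] toolx [ 0.006 -0.005 -1.   ] jaw 76.29 slide [ 0.1849  0.0009 -0.0012] spin 0.29 q6 -2.07 F [-0.3  0.3  1.3] w 0.0563
```

View pics/l_side.png

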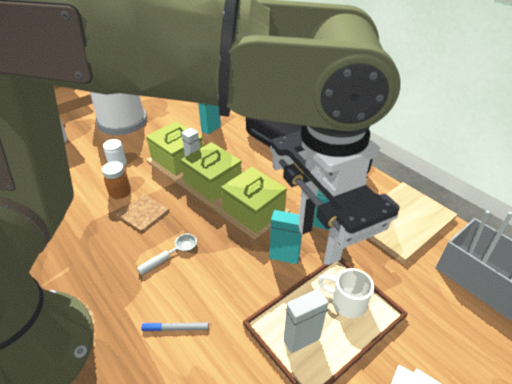

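View pics/l_scene.png

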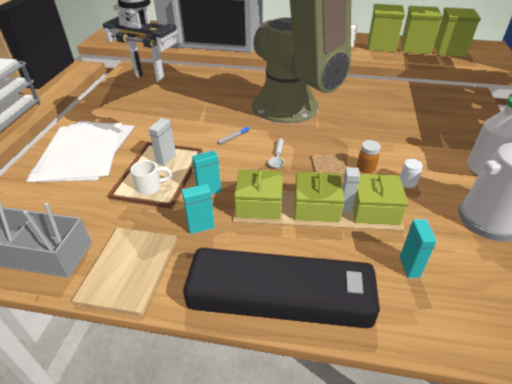

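View pics/l_wrist.png

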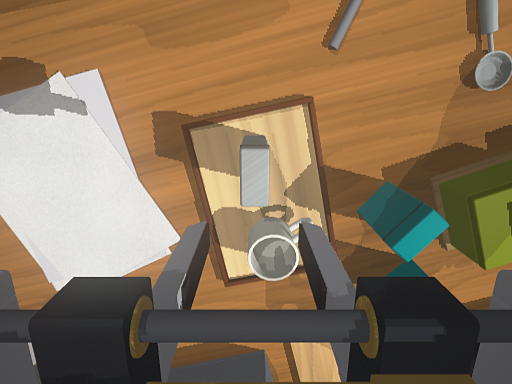

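All three views show the tin standing on the clear half of the tray: side (305,320), scene (162,143), wrist (255,175). The narrow tin is still in its gap, and nothing is touching the gripper. I'll do one numeric check and then hand in.

```bash
python3 - <<'E'
from h import *
print("tin top",np.round(cast("wrist",[(255,177)],.138),3),"floor centre est, tray -x corners",np.round(cast("wrist",[(183,124),(312,96),(229,285)],.018),3))
print("narrow px shift 0 visually; vel",np.abs(ctrl.get_obs()["joint_vel"]).max())
print(ctrl.hand_in())
E
```

```text
tin top [[ 0.407 -0.321  0.138]] floor centre est, tray -x corners [[ 0.337 -0.407  0.018]
 [ 0.343 -0.224  0.018]
 [ 0.602 -0.411  0.018]]
narrow px shift 0 visually; vel 0.01699722104055339
the job is handed in; nothing more can be done
None
```

I lifted the tea tin straight up out of its gap and set it down upright on the clear half of the tray. I then raised the gripper clear and handed the job in at about 11 s. `hand_in()` reports no verdict, so what follows is from my own checks.

- **Grip and lift:** the jaws closed across the tin's 32 mm thickness, and the opening stayed at about 32 mm through the lift and carry.
- **Placing:** I lowered it in 1 mm steps. The tray took the load at the same TCP height as the grasp (0.1075 m), with about 11 N, and I eased the grip to 5 N before opening.
- **Final position:** the tin's top centre is at about (0.407, -0.321). That is roughly 64 mm to the robot side of the tray centre and near the middle in y, on the clear half. It looks upright in all three views, but I did not measure its tilt.
- **Narrow tin and surroundings:** the narrow tin looks unmoved in its gap, and nothing was touching the gripper. I judged both by eye only.
- **Disagreement:** the scene and side cameras differed by about 1 cm on positions. I used the wrist camera for the grasp. For the tray I used the mean of the two fixed views, which the wrist view supported to about 1 cm.

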